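Sweep the fitting plate and sort pistons by heft

ROBOT

A 6-joint arm with a two-finger parallel gripper is mounted at the origin on the work surface. World frame = base frame: x ahead of the robot, y to its left, z up, the work surface at z = 0. Lengths are in m, angles in degrees, forces in N, time in s.
With the tool pointing down it reaches from about 0.325 to 0.9 m from the base axis. Payload 3.5 kg.
Tool frame: the origin (TCP) lies on the centre line of the jaws, within the pads' length; the fingertips stand 8 mm ahead of it and the grasp point (between the pads) lies 11 mm behind it; z points along the fingers, y is the line along which they close (so a half turn about z gives the same grasp; the last joint's range is limited). The gripper opens to 85 mm and grips with 20 to 120 N. Pads are 22 mm wide; open, the fingers measure 114 mm over their backs; the gripper's body (76 mm by 85 mm) begins 54 mm behind the grasp point. The pads swing forward as they close: fully open they stand 13 mm farther back than shut.
Start: joints at [60.424, 15.837, -1.513, 72.651, 0, 84.076], TCP at [0.251, 0.572, 0.239] pointing down, gripper open.
Joint ranges: [-178.77, 178.77], [-48.84, 107.48], [-61.69, 71.31], [-111.58, 123.2], [-90, 87.43], [-180, 180]. Speed limits (degrees/s): [147.25, 147.25, 180, 180, 180, 180].

INTERFACE

Orientations are given as [roll, pitch, yaw] about the fixed x, y, z axes, in that order (R = Rz(yaw) Ry(pitch) Rx(roll)).
In Python, from plant import ctrl gives the robot as it stands.
- The arm moves only by the tool step_arm, never from a script. Its argument "rows" is a list of rows, each a list of 6 numbers: the shift along the tool's x, y, z in units of 5 cm (1.0 is 5 cm), then the turn, a rotation vector about the tool's x, y, z in units of 4 degrees (1.0 is 4 degrees). A call has 1 to 8 rows; each row shifts and turns the commanded pose from where the row before left it, along the tool's axes as they then stand; what a row does not reach is not made up. A row lasts 1/8 s, in which the tool goes at most 62.5 mm and 10.7 degrees, less where a joint would pass 70% of its speed; a pose out of reach is approached as far as the arm can. A call with a number of a shift or a turn outside -1 to 1 is refused whole. A call with a gripper value outside its range is refused whole. "fingers" is the opening, from -1 (shut) to 1 (fully open), set as the call begins (left out, the last holds). The fingers move at their own pace and stop on an object; "newtons" is the grip in N (left out, the last holds). Time passes only in rows, so rows that do not move let the fingers close. It gives the time, the measured TCP pose, the force, the opening and the grip force at its end, in the units of the state.
- ctrl.observe(): the state, without advancing time (a new reading comes with each control period).
- ctrl.get_image(name): name is "scene" or "top" or "wrist"; returns the picture (420x560x3 uint8, red, green, blue); there is no depth.
- ctrl.camera_info(name): a dict with "K" (3x3 intrinsics, pixels), "k1" (the pictures are not rectified: a ray, as slopes to the right and down, at radius r is drawn at 1 + k1 r^2 times it, then the intrinsics apply), "R" (3x3) and "t" (3): a world point X has camera coordinates R X + t. Camera axes: x right, y down, z forward; pixel columns grow to the right and rows downward; lengths in m; the calibration is good to about 2 mm. A picture is of the moment at which its call begins: read the wrist's pose just before it. camera_info takes no time and is no camera call; for the wrist camera it gives the pose at the moment of the call.
- ctrl.close_job(): hands the job in; it is judged then, once.
The state is a dict: "time": time; "joint_pos": joint angles; "qvel": joint speeds; "tau": joint torques, N m; "position": TCP position; "tcp_rot": TCP orientation; "ft_force": force on the tool from outside, world axes, zero at the start; "ft_torque": the same for the moment, N m; "width": finger opening in m; "grip_force": force on a finger pad.
Only numpy, scipy, OpenCV 4.12 (cv2) and the standard library are available. Lean on these libraries where they do the work, as an engineer would, in place of code of your own. Each camera call takes 0.05 s, during which the arm holds its last target. There are 200 camera calls.

TASK

First brush the three snapped bolt heads off the fitting plate into its blue gutter with the block brush, and stand the brush back on its bristles on the bench. Then heft each of the two look-alike sealed pistons: a hollow one, lighter than about 550 g, goes upright on the swept plate, and a solid one, heavier than that, goes upright in the red tray. Do not touch the scrap with the gripper, do not drop the pistons or tip them over, and leave everything else on the bench where it is.

Things in the scene. Friction and masses are not known exactly. Their poses are not given: they have to be found in the camera images.
- fit_plate: Fixed fitting station: aluminium plate 160 mm (x) by 170 mm (y), 35 mm high, with a blue sheet-metal gutter along its +y edge (y = 85 to 175 mm). Origin: centre of the plate's underside; z up. Gutter floor 31 mm below the plate's top; end walls (x = -77, +77 mm) 34 mm high, outer wall (y = 170 to 175 mm) 50 mm high.
- plate_top (a point): Centre of the top face of the plate (35 mm above the bench), axes as fit_plate.
- gutter (a point): Centre of the gutter's inner floor, 127.5 mm along the station's +y from the plate's centre, 4 mm above the bench, axes as fit_plate. Inside the gutter is 150 mm (x) by 85 mm (y).
- red_tray: Shallow red plastic tray, fixed to the bench, 150 mm (x) by 130 mm (y), rim 18 mm high, walls 4 mm. Origin: centre of its underside.
- red_tray_in (a point): Centre of the red tray's inner floor (about 4 mm above the bench), axes as red_tray. Inside: 142 by 122 mm.
- brush: Block brush standing on black bristles 140 mm (its x) by 30 mm (y) by 36 mm high; wooden block 140 by 36 mm up to height 55 mm; in its middle an upright wooden grip 70 mm (x) by 28 mm (y) from height 55 to 105 mm. 250 g. Origin: centre of the bristles' underside; z up. Grip it across y from above.
- scrap_1: Snapped bolt head lying on the plate: dark steel hexagon 24 mm across flats, 14 mm high, with a bright steel stub of 14 mm diameter standing 10 mm above it; 45 g. Origin: centre of the underside of the hexagon.
- scrap_2: Another snapped bolt head, the same as scrap_1.
- scrap_3: Another snapped bolt head, the same as scrap_1.
- piston_1: Sealed bronze-coloured pump piston standing upright: body 42 mm diameter, 72 mm high, two dark grooves near its foot; above it a narrower ball end, 30 mm diameter, up to height 95 mm. Weighs anything from 250 to 850 g; this cannot be seen and differs from start to start. Origin: centre of its flat underside; z up.
- piston_2: The other piston, which looks the same as piston_1; its weight is independent of the other's, so both may be light or both heavy.
- wrench: Bystander: open-ended wrench 190 mm long lying along its x.
- hammer: Bystander: hammer 300 mm long lying along its x.
- cup: Bystander: white cup 72 mm wide, 85 mm high. Origin: centre of its underside.
- bearing: Bystander: steel bearing ring 90 mm wide, 22 mm high. Origin: centre of its underside.
- oil_bottle: Bystander: green bottle 64 mm wide, 170 mm high. Origin: centre of its underside.
- screwdriver: Bystander: screwdriver 200 mm long lying along its x.
Not all that is in view belongs to the job. Leave any pink look-alike of the piston_1 alone. What is shaped like the brush but white is not meant.

How it is judged (in metres and radians):
On the way, in this order (a step that is already met when the one before it is completed fails the run):
1. all three bolt heads swept into the gutter, both pistons still where they stood (x of scrap_1 in the frame of gutter between -0.08 and 0.08 m and y of scrap_1 in the frame of gutter between -0.0475 and 0.0475 m and x of scrap_2 in the frame of gutter between -0.08 and 0.08 m and y of scrap_2 in the frame of gutter between -0.0475 and 0.0475 m and x of scrap_3 in the frame of gutter between -0.08 and 0.08 m and y of scrap_3 in the frame of gutter between -0.0475 and 0.0475 m and z of each of scrap_1, scrap_2, scrap_3 in the frame of gutter below 0.028 m and distance of each of piston_1, piston_2 from where it was at the start of the episode below 0.03 m), for 0.2 s.
2. the brush stood back on the bench, clear of plate, gutter and tray, both pistons still where they stood (height (world z) of brush below 0.012 m and angle between brush's own z axis and vertical below 0.12 rad and linear speed of brush below 0.02 m/s and contact force between brush and fit_plate below 0.2 N and contact force between brush and red_tray below 0.2 N and distance of each of piston_1, piston_2 from where it was at the start of the episode below 0.03 m), for 0.2 s.
3. both pistons standing sorted: a light one on the plate, a heavy one in the red tray (angle between each of piston_1, piston_2's own z axis and vertical below 0.1 rad and linear speed of each of piston_1, piston_2 below 0.02 m/s and ((x of piston_1 in the frame of plate_top between -0.08 and 0.08 m and y of piston_1 in the frame of plate_top between -0.085 and 0.085 m and contact force between piston_1 and fit_plate between 1.5 and 5.9 N) or (x of piston_1 in the frame of red_tray_in between -0.071 and 0.071 m and y of piston_1 in the frame of red_tray_in between -0.061 and 0.061 m and contact force between piston_1 and red_tray above 4.9 N)) and ((x of piston_2 in the frame of plate_top between -0.08 and 0.08 m and y of piston_2 in the frame of plate_top between -0.085 and 0.085 m and contact force between piston_2 and fit_plate between 1.5 and 5.9 N) or (x of piston_2 in the frame of red_tray_in between -0.071 and 0.071 m and y of piston_2 in the frame of red_tray_in between -0.061 and 0.061 m and contact force between piston_2 and red_tray above 4.9 N))), for 0.2 s.
At the end, for the whole second after the job is handed in: Three bolt heads in the gutter; brush on its bristles on the bare bench (bench height within 12 mm, tilt < 0.12 rad); each piston at rest, tilt < 0.1 rad, centre over the plate if light or in the red tray if heavy (limit 550 g; from 500 to 600 g either is accepted) (all of step 3 and x of scrap_1 in the frame of gutter between -0.08 and 0.08 m and y of scrap_1 in the frame of gutter between -0.0475 and 0.0475 m and x of scrap_2 in the frame of gutter between -0.08 and 0.08 m and y of scrap_2 in the frame of gutter between -0.0475 and 0.0475 m and x of scrap_3 in the frame of gutter between -0.08 and 0.08 m and y of scrap_3 in the frame of gutter between -0.0475 and 0.0475 m and z of each of scrap_1, scrap_2, scrap_3 in the frame of gutter below 0.028 m and height (world z) of brush below 0.012 m and angle between brush's own z axis and vertical below 0.12 rad and linear speed of brush below 0.02 m/s and contact force between brush and fit_plate below 0.2 N and contact force between brush and red_tray below 0.2 N); the robot touches nothing.
It fails at once if the gripper or arm touches the scrap (contact force between any of the fingers, the arm and scrap_1 above 0.5 N or contact force between any of the fingers, the arm and scrap_2 above 0.5 N or contact force between any of the fingers, the arm and scrap_3 above 0.5 N).
It fails at once if a piston is dropped (moves faster than 0.6 m/s while not held) ((linear speed of piston_1 above 0.6 m/s and contact force between the fingers and piston_1 below 0.2 N) or (linear speed of piston_2 above 0.6 m/s and contact force between the fingers and piston_2 below 0.2 N)).
It fails at once if a piston is tipped by more than 0.7 rad (angle between any of piston_1, piston_2's own z axis and vertical above 0.7 rad).
It fails at once if a bystander is moved by more than 30 mm (distance of any of wrench, hammer, cup, bearing, oil_bottle, screwdriver from where it was at the start of the episode above 0.03 m).
It also fails if it takes over 72 s, if anything falls off the work surface, if the arm or the gripper's body presses on something with over 40 N, if the wrist force passes 120 N, or if a joint passes its speed limit or range.

## Working session

There is one attempt and no reset: what is moved stays moved. The work goes in short steps, Python scripts to look and compute and a tool call to move; the robot and the scene stay as the last step left them, time stands still between calls to the robot, and variables do not carry over. Pictures are saved under pics/ and viewed, at most 10 in all, crops included, and the job is handed in when it is done.

Besides the shell and the picture viewer there is one more tool, called after "Emit:" in YAML: its name, and indented under it one key for each argument. step_arm: Moves the arm, as the interface text tells. Shifts and turns lie within -1 to 1; 1 stands for 5 cm of shift or 4 degrees of turn. Its arguments: {"type":"object","properties":{"rows":{"type":"array","items":{"type":"array","items":{"type":"number"}}},"fingers":{"type":"number"},"newtons":{"type":"number"}},"required":["rows"]}

```bash
ls; mkdir -p pics
python3 - <<'E'
from plant import ctrl
import cv2
o=ctrl.observe();print({k:o[k] for k in('time','position','tcp_rot','width','ft_force')})
for n in('top','scene'):
    im=ctrl.get_image(n);cv2.imwrite(f'pics/{n}0.png',im[:,:,::-1])
    c=ctrl.camera_info(n);print(n,c)
E
```

```text
pics
{'time': 0.0, 'position': array([0.25036054, 0.57184063, 0.23814948]), 'tcp_rot': array([-1.79872622e+02, -1.35683803e-02,  1.56347535e+02]), 'width': 0.08528534641829395, 'ft_force': array([ 0.22776711, -0.23375422, -0.35644337])}
top {'K': array([[386.27490961,   0.        , 284.22033318],
       [  0.        , 386.27490961, 210.48784547],
       [  0.        ,   0.        ,   1.        ]]), 'k1': -0.08422128231295244, 'R': array([[-0.02427416, -0.99968416,  0.00650674],
       [-0.98255956,  0.02265707, -0.18456263],
       [ 0.18435691, -0.01087336, -0.98279922]]), 't': array([0.00924984, 0.57312676, 0.97266369])}
scene {'K': array([[463.62723068,   0.        , 289.81722382],
       [  0.        , 463.62723068, 211.65456799],
       [  0.        ,   0.        ,   1.        ]]), 'k1': -0.16223334545273574, 'R': array([[ 0.04542971,  0.99894486, -0.00673121],
       [ 0.651357  , -0.0347297 , -0.75797619],
       [-0.75741019,  0.03005022, -0.65224749]]), 't': array([-0.0220134 , -0.30826924,  1.55192635])}
```

View pics/top0.png

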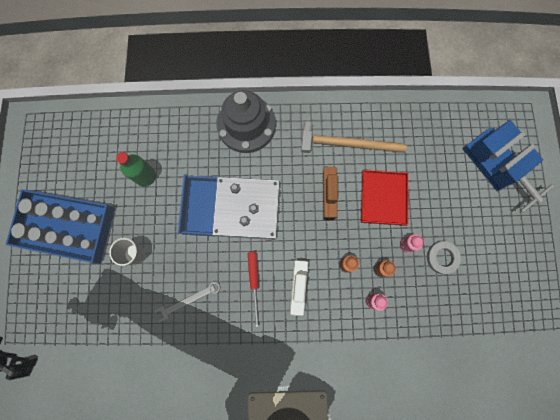

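View pics/scene0.png

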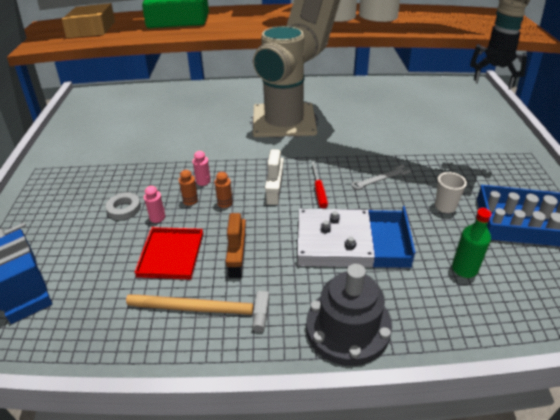

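Top view: the wooden brush is at (330,193), and its white look-alike at (299,287). The bronze pistons are at (350,263) and (386,268), and the pink look-alikes at (414,242) and (378,302). The plate is at (247,208) with its gutter at (198,206), the bolts at (235,188), (253,209) and (244,221), and the red tray at (385,198). I choose the wooden brush and the bronze pistons.

```bash
cat > h.py <<'E'
import numpy as np,cv2
from plant import ctrl
def ray(c,uv):
    K,k=c['K'],c['k1']
    p=(np.array(uv,float).reshape(-1,2)-K[:2,2])/[K[0,0],K[1,1]]
    q=p.copy()
    for _ in range(20): q=p/(1+k*(q**2).sum(1,keepdims=True))
    d=np.c_[q,np.ones(len(q))]@c['R']
    return -c['R'].T@c['t'],d
def plane(c,uv,z):
    o,d=ray(c,uv); return o+d*((z-o[2])/d[:,2:3])
def proj(c,X):
    x=np.atleast_2d(X)@c['R'].T+c['t'];x=x[:,:2]/x[:,2:]
    x=x*(1+c['k1']*(x**2).sum(1,keepdims=True));return x@c['K'][:2,:2].T+c['K'][:2,2]
def blobs(m,amin):
    n,l,s,ce=cv2.connectedComponentsWithStats(m.astype(np.uint8))
    return [(l==i) for i in range(1,n) if s[i,4]>=amin]
def cnt(b):
    return max(cv2.findContours(b.astype(np.uint8),0,1)[0],key=len).reshape(-1,2)
E
python3 - <<'E'
from h import *
im=cv2.imread('pics/top0.png');c=ctrl.camera_info('top')
print('cam',-c['R'].T@c['t'])
h,s,v=[x.astype(int) for x in cv2.split(cv2.cvtColor(im,cv2.COLOR_BGR2HSV))]
def rect(b,z,name):
    w=plane(c,cnt(b),z)[:,:2].astype(np.float32)
    r=cv2.minAreaRect(w);print(name,'z',z,np.round(r[0],4),np.round(r[1],4),round(r[2],1))
    return r
for b in blobs((h<4)&(s>200)&(v>100),800): rect(b,.018,'tray')
for b in blobs((abs(h-108)<8)&(s>130)&(v>60),500): rect(b,.03,'blue')
for b in blobs((s<40)&(v>140),2000): rect(b,.035,'light')
for b in blobs((h>=4)&(h<16)&(s>110)&(v>40),60):
    ys,xs=np.nonzero(b);print('brown',xs.mean().round(1),ys.mean().round(1),len(xs),xs.min(),xs.max(),ys.min(),ys.max(),np.median(v[b]));rect(b,.055,'  ')
x0,y0=175,150
o=[cv2.resize(im[y:y+110,x:x+130],None,fx=3,fy=3,interpolation=cv2.INTER_CUBIC)for x,y in((175,160),(310,165))]
o2=cv2.resize(im[230:330,320:450],None,fx=3,fy=3,interpolation=cv2.INTER_CUBIC)
cv2.imwrite('pics/crop1.png',np.hstack(o)[:, :800]);
E
```

```text
cam [0.38403843 0.00683767 1.06165071]
blue z 0.03 [ 0.7304 -0.643 ] [0.1687 0.1808] 34.3
blue z 0.03 [0.597 0.223] [0.0698 0.1406] 85.7
blue z 0.03 [0.5527 0.6316] [0.2648 0.1614] 78.5
light z 0.035 [ 1.0297 -0.0066] [1.7234 0.2982] 88.4
light z 0.035 [0.5947 0.0971] [0.1735 0.1712] 85.6
light z 0.035 [ 0.1358 -0.1798] [0.1919 0.4098] 0.2
light z 0.035 [0.1533 0.3615] [0.3489 0.1601] 87.4
brown 330.1 192.1 635 323 337 167 217 145.0
   z 0.055 [ 0.6214 -0.1289] [0.0379 0.1378] 88.7
brown 349.3 263.5 227 341 358 256 271 160.0
   z 0.055 [ 0.4289 -0.1704] [0.0446 0.0388] 88.4
brown 385.1 268.2 244 376 394 260 276 153.0
   z 0.055 [ 0.4138 -0.2627] [0.0401 0.0489] 23.8
```

View pics/crop1.png

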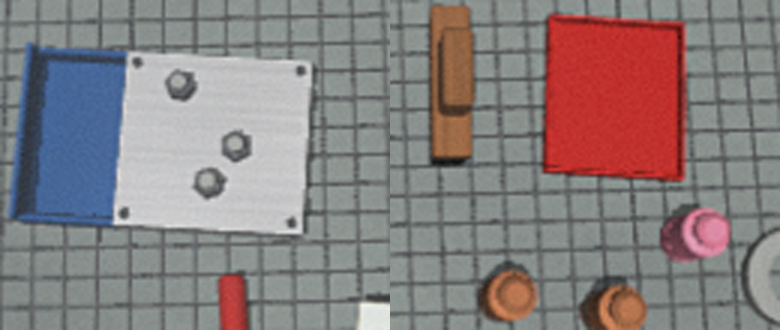

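The crop confirms the wooden brush (second panel, at about (452,85)), the bronze pistons at (510,296) and (617,305), and three dark hexagons on the plate.

Run:
```python
from h import *
im=cv2.imread('pics/top0.png');c=ctrl.camera_info('top')
f=lambda p,x0:np.array(p)/3-1/3+[x0,0]
A=lambda p:np.array(p,float)/3-1/3+[175,160]
B=lambda p:(np.array(p,float)-[390,0])/3-1/3+[310,165]
H=plane(c,A([(137,62),(300,70),(124,213),(291,222)]),.035);C=H.mean(0)[:2]
d=(H[0]+H[2]-H[1]-H[3])[:2];d2=(H[0]+H[1]-H[2]-H[3])[:2]
print('plate',C,'yaw from y',np.degrees(np.arctan2(-d[0],d[1])),'from x',np.degrees(np.arctan2(d2[1],d2[0])),'holes span',np.hypot(*d)/2,np.hypot(*d2)/2)
P=plane(c,A([(127,52),(312,62),(303,232),(113,220)]),.035);print('corner centre',P.mean(0))
y=np.radians(-4.);R=np.array([[np.cos(y),-np.sin(y)],[np.sin(y),np.cos(y)]])
S=plane(c,A([(180,85),(236,146),(208,183)]),.05)[:,:2];print('bolts plate frame',(S-C)@R)
h,s,v=[x.astype(int) for x in cv2.split(cv2.cvtColor(im,cv2.COLOR_BGR2HSV))]
for b in blobs(((h<4)|(h>176))&(s>180)&(v>90),800):
    r=cv2.minAreaRect(plane(c,cnt(b),.018)[:,:2].astype(np.float32));print('tray',r)
print('balls',plane(c,B([(517,296),(624,303)]),.085)[:,:2])
print('grip top',plane(c,B([(442,29),(471,29),(471,108),(440,108)]),.105)[:,:2])
i2=cv2.imread('pics/scene0.png');c2=ctrl.camera_info('scene')
h,s,v=[x.astype(int) for x in cv2.split(cv2.cvtColor(i2,cv2.COLOR_BGR2HSV))]
for b in blobs((h>=4)&(h<16)&(s>130)&(v>40),60):
    ys,xs=np.nonzero(b)
    if xs.max()<240 and xs.min()>170 and ys.max()<215: # pistons: top and bottom mid points
        m=xs.mean();print('scene piston',xs.min(),xs.max(),ys.min(),ys.max(),plane(c2,[(m,ys.max())],0)[:,:2])
```

```text
plate [0.58975068 0.09980133] yaw from y -4.322922913926922 from x -4.412339849684915 holes span 0.14964329051735603 0.13980286864675323
corner centre [0.59018345 0.0991719  0.035     ]
bolts plate frame [[ 0.04675075  0.03127432]
 [-0.00664831 -0.02244083]
 [-0.04106777  0.00030328]]
tray ((0.6122798323631287, -0.2850947976112366), (0.12832830846309662, 0.14800508320331573), 84.94953155517578)
balls [[ 0.42776907 -0.17153373]
 [ 0.41925398 -0.26209407]]
grip top [[ 0.65552672 -0.11602849]
 [ 0.65501804 -0.14097787]
 [ 0.58577999 -0.13746186]
 [ 0.58636784 -0.11115849]]
scene piston 179 195 170 204 [[ 0.42779207 -0.26838393]]
scene piston 215 230 172 207 [[ 0.44532163 -0.17340553]]
```

Emit:
step_arm:
  rows:
    - [0, 0, 0, 0, 0, -0.9]
    - [0, 0, 0, 0, 0, -0.9]
    - [0, 0, 0, 0, 0, -0.9]
    - [0, 0, 0, 0, 0, -0.9]
    - [0, 0, 0, 0, 0, -1]
    - [0, 0, 0, 0, 0, -1]
    - [0, 0, 0, 0, 0, 0]
  fingers: 1
  newtons: 60

```text
time: 0.98
position: [0.2505, 0.5722, 0.2387]
tcp_rot: [-179.9, -0.0, 178.7]
ft_force: [0.8, 0.1, -0.7]
width: 0.0852
grip_force: 0.0
```

Emit:
step_arm:
  rows:
    - [-0.48, -0.86, 0, 0, 0, 0]
    - [-0.48, -0.86, 0, 0, 0, 0]
    - [-0.48, -0.86, 0, 0, 0, 0]
    - [-0.48, -0.86, 0, 0, 0, 0]
    - [-0.48, -0.86, 0, 0, 0, 0]
    - [-0.48, -0.86, 0, 0, 0, 0]
    - [-0.48, -0.86, 0, 0, 0, 0]
    - [-0.48, -0.86, 0, 0, 0, 0]

```text
time: 1.98
position: [0.4356, 0.2229, 0.2393]
tcp_rot: [180.0, 0.0, 178.7]
ft_force: [0.5, 0.7, 0.7]
width: 0.0855
grip_force: 0.0
```

Emit:
step_arm:
  rows:
    - [-0.48, -0.86, 0, 0, 0, 0]
    - [-0.48, -0.86, 0, 0, 0, 0]
    - [-0.48, -0.86, 0, 0, 0, 0]
    - [-0.48, -0.86, 0, 0, 0, 0]
    - [-0.48, -0.86, 0, 0, 0, 0]
    - [-0.48, -0.86, 0, 0, 0, 0]
    - [-0.48, -0.86, 0, 0, 0, 0]
    - [0, 0, 0, 0, 0, 0]

```text
time: 2.98
position: [0.5979, -0.0832, 0.2387]
tcp_rot: [-180.0, 0.0, 178.4]
ft_force: [-0.4, -0.4, 0.7]
width: 0.0855
grip_force: 0.0
```

Run:
```python
from h import *
o=ctrl.observe();c=ctrl.camera_info('wrist');im=ctrl.get_image('wrist')[:,:,::-1].copy();cv2.imwrite('pics/w1.png',im)
print(o['time'],o['position'],o['tcp_rot'],o['ft_force'])
print('cam',-c['R'].T@c['t'],'grip proj',proj(c,[[.621,-.1275,.105]]))
h,s,v=[x.astype(int) for x in cv2.split(cv2.cvtColor(im,cv2.COLOR_BGR2HSV))]
for b in blobs((h>=4)&(h<16)&(s>110)&(v>30),400):
    print(b.sum(),np.median(v[b]),cv2.minAreaRect(plane(c,cnt(b),.055)[:,:2].astype(np.float32)),cv2.boundingRect(cnt(b)))
```

```text
2.975 [ 0.59788624 -0.08323197  0.23874209] [-1.79965765e+02  2.21032190e-02  1.78447974e+02] [-0.39646693 -0.43102103  0.65143272]
cam [ 0.52352683 -0.0816521   0.3732616 ] grip proj [[233.08486221 222.90213694]]
1086 66.0 ((0.43149879574775696, -0.2617039084434509), (0.06202499568462372, 0.019853748381137848), 86.82172393798828) (46, 0, 68, 25)
1598 97.0 ((0.440782368183136, -0.17134015262126923), (0.05286911129951477, 0.029630769044160843), 87.6231689453125) (149, 0, 60, 37)
4492 93.0 ((0.6210322380065918, -0.13121481239795685), (0.04154476895928383, 0.13792188465595245), 87.11573028564453) (217, 141, 40, 125)
```

View pics/w1.png

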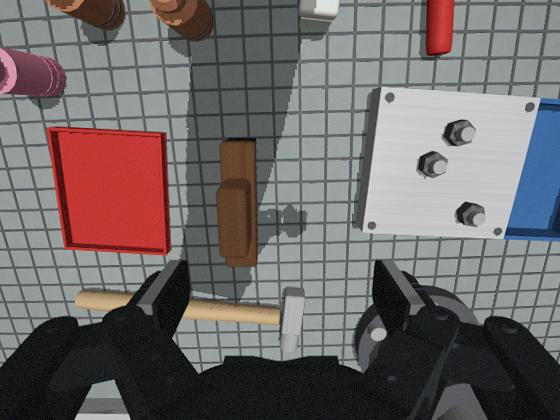

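The wrist view shows the brush grip at about (233,219), which matches the top-view estimate. The path is clear, so I descend and grip.

Emit:
step_arm:
  rows:
    - [-0.25, -0.44, 0, 0, 0, 0]
    - [-0.24, -0.44, 0.3, 0, 0, 0]
    - [0, 0, 0.6, 0, 0, 0]
    - [0, 0, 0.6, 0, 0, 0]
    - [0, 0, 0.6, 0, 0, 0]
    - [0, 0, 0.6, 0, 0, 0]
    - [0, 0, 0.5, 0, 0, 0]
    - [0, 0, 0.07, 0, 0, 0]

```text
time: 4.03
position: [0.6179, -0.1244, 0.0725]
tcp_rot: [179.9, -0.3, 178.7]
ft_force: [-0.1, -0.8, 0.3]
width: 0.0857
grip_force: 0.0
```

Emit:
step_arm:
  rows:
    - [0, 0, 0, 0, 0, 0]
    - [0, 0, 0, 0, 0, 0]
    - [0, 0, 0, 0, 0, 0]
    - [0, 0, 0, 0, 0, 0]
    - [0, 0, 0, 0, 0, 0]
    - [0, 0, 0, 0, 0, 0]
    - [0, 0, 0, 0, 0, 0]
    - [0, 0, 0, 0, 0, 0]
  fingers: -1
  newtons: 60

```text
time: 5.03
position: [0.6211, -0.1254, 0.0771]
tcp_rot: [-179.9, 0.1, 178.7]
ft_force: [-1.4, -1.6, 5.8]
width: 0.0271
grip_force: 61.9
```

Emit:
step_arm:
  rows:
    - [0, 0, -0.4, 0, 0, 0]
    - [0, 0, -0.6, 0, 0, 0]
    - [0, 0, -0.4, 0, 0, 0.4]
    - [0, 0, 0, 0, 0, 0.38]
    - [0.32, 1, 0, 0, 0, 0]
    - [0.32, 1, 0, 0, 0, 0]
    - [0.32, 1, 0, 0, 0, 0]
    - [0, 0, 0, 0, 0, 0]

```text
time: 6.02
position: [0.5803, 0.032, 0.1433]
tcp_rot: [179.9, -0.3, 175.9]
ft_force: [0.4, -0.9, -3.2]
width: 0.0274
grip_force: 60.9
```

Emit:
step_arm:
  rows:
    - [0, 0, 0, 0, 0, 0]
    - [0, 0, 0, 0, 0, 0]

```text
time: 6.28
position: [0.5836, 0.0276, 0.1451]
tcp_rot: [-180.0, -0.1, 175.5]
ft_force: [0.6, -0.8, -1.6]
width: 0.0275
grip_force: 60.9
```

Emit:
step_arm:
  rows:
    - [0, 0, 0.3, 0, 0, 0]
    - [0, 0, 0.3, 0, 0, 0]
    - [0, 0, 0, 0, 0, 0]
    - [0, 0, 0, 0, 0, 0]

```text
time: 6.78
position: [0.5833, 0.0284, 0.1154]
tcp_rot: [180.0, -0.1, 175.6]
ft_force: [-1.4, -1.0, -1.4]
width: 0.0277
grip_force: 60.8
```

Emit:
step_arm:
  rows:
    - [0, 0.15, 0, 0, 0, 0]
    - [0, 0.2, 0, 0, 0, 0]
    - [0, 0.2, 0, 0, 0, 0]
    - [0, 0.2, 0, 0, 0, 0]
    - [0, 0.2, 0, 0, 0, 0]
    - [0, 0.2, 0, 0, 0, 0]
    - [0, 0.2, 0, 0, 0, 0]
    - [0, 0.2, 0, 0, 0, 0]

```text
time: 7.78
position: [0.5896, 0.1063, 0.1158]
tcp_rot: [-180.0, -0.0, 175.6]
ft_force: [-0.1, -1.1, -2.2]
width: 0.0275
grip_force: 60.8
```

Emit:
step_arm:
  rows:
    - [0, 0.2, 0, 0, 0, 0]
    - [0, 0.2, 0, 0, 0, 0]
    - [0, 0.2, 0, 0, 0, 0]
    - [0, 0.2, 0, 0, 0, 0]
    - [0, 0.2, 0, 0, 0, 0]
    - [0, 0.2, 0, 0, 0, 0]
    - [0, 0.2, 0, 0, 0, 0]
    - [0, 0.2, 0, 0, 0, 0]

```text
time: 8.78
position: [0.5957, 0.1865, 0.1157]
tcp_rot: [180.0, -0.0, 175.6]
ft_force: [0.2, 0.6, -3.2]
width: 0.0274
grip_force: 60.9
```

Emit:
step_arm:
  rows:
    - [0, 0.2, 0, 0, 0, 0]
    - [0, 0.1, 0, 0, 0, 0]
    - [0, 0, 0, 0, 0, 0]
    - [0, 0, 0, 0, 0, 0]

```text
time: 9.28
position: [0.5968, 0.2002, 0.1158]
tcp_rot: [-180.0, -0.0, 175.6]
ft_force: [0.4, -0.3, -2.5]
width: 0.0274
grip_force: 60.9
```

Run:
```python
from h import *
print(ctrl.observe()['position'],ctrl.observe()['tcp_rot'])
a=ctrl.get_image('scene')[:,:,::-1];b=ctrl.get_image('top')[:,:,::-1]
cv2.imwrite('pics/s2.png',np.hstack([cv2.resize(a[190:290,280:430],(399,400)),cv2.resize(b[160:260,170:300],(400,400))]))
```

```text
[0.59675002 0.20024117 0.11575864] [-1.79985235e+02 -1.01251667e-02  1.75614591e+02]
```

View pics/s2.png

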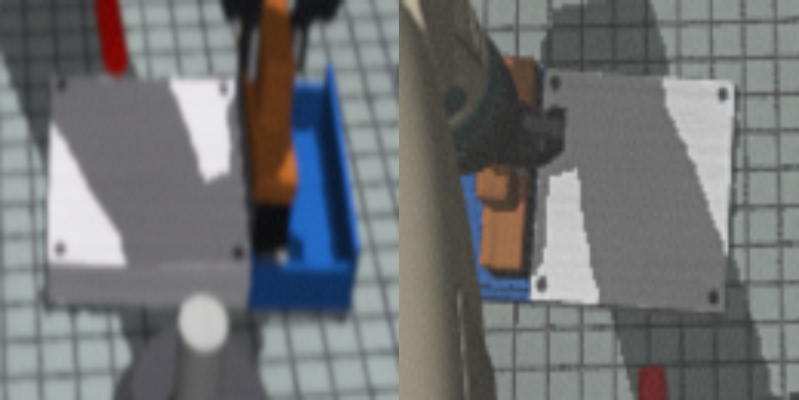

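The plate is clear and the brush stands over the gutter edge. I lift it, look at the gutter on the way, and carry the brush back.

Emit:
step_arm:
  rows:
    - [0, 0, -0.4, 0, 0, 0]
    - [0, 0, -0.6, 0, 0, 0]
    - [-0.1, -0.5, 0, 0, 0, 0]
    - [-0.15, -0.9, 0, 0, 0, 0]
    - [-0.15, -0.9, 0, 0, 0, 0]
    - [-0.15, -0.9, 0, 0, 0, 0]
    - [-0.15, -0.9, 0, 0, 0, 0]
    - [-0.15, -0.9, 0, 0, 0, 0]

```text
time: 10.38
position: [0.62, -0.0538, 0.1659]
tcp_rot: [180.0, 0.0, 175.6]
ft_force: [0.3, 0.3, -2.5]
width: 0.0273
grip_force: 60.7
```

Emit:
step_arm:
  rows:
    - [-0.07, -0.7, 0, 0, 0, 0]
    - [0, -0.25, 0, 0, 0, 0]
    - [0, 0, 0, 0, 0, 0]
    - [0, 0, 0, 0, 0, 0]

```text
time: 10.88
position: [0.6198, -0.0985, 0.1657]
tcp_rot: [180.0, -0.0, 175.7]
ft_force: [0.2, -0.9, -2.3]
width: 0.0273
grip_force: 60.9
```

Run:
```python
from h import *
o=ctrl.observe();c=ctrl.camera_info('wrist');print(o['position'],o['tcp_rot'])
b=ctrl.get_image('wrist')[:,:,::-1];cv2.imwrite('pics/w3.png',b)
t=ctrl.get_image('top')[:,:,::-1];cv2.imwrite('pics/t3.png',t)
s=ctrl.get_image('scene')[:,:,::-1];cv2.imwrite('pics/s3.png',s)
cv2.imwrite('pics/v3.png',np.hstack([cv2.resize(s[190:290,280:430],(399,400)),cv2.resize(t[160:260,170:300],(400,400))]))
```

```text
[ 0.61979288 -0.09851307  0.16571446] [ 1.79954316e+02 -2.29879073e-02  1.75685893e+02]
```

View pics/v3.png

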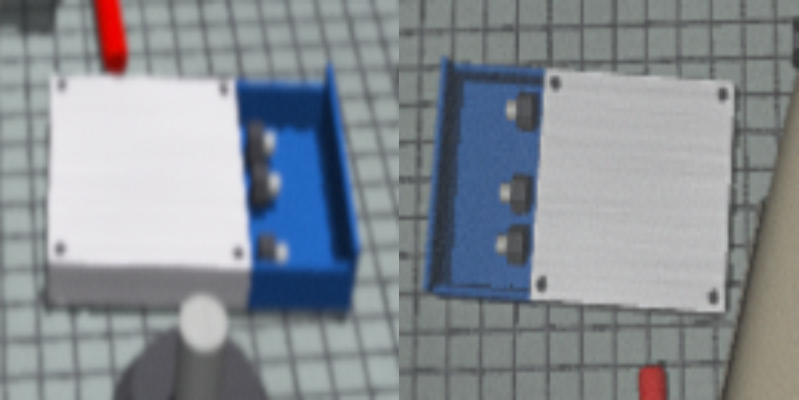

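All three bolts lie in the gutter. Next I put the brush down.

Emit:
step_arm:
  rows:
    - [0, 0, 0.5, 0, 0, 0]
    - [0, 0, 0.5, 0, 0, 0]
    - [0, 0, 0.4, 0, 0, 0]
    - [0, 0, 0.2, 0, 0, 0]
    - [0, 0, 0.1, 0, 0, 0]
    - [0, 0, 0.06, 0, 0, 0]
    - [0, 0, 0, 0, 0, 0]
    - [0, 0, 0, 0, 0, 0]

```text
time: 12.02
position: [0.6205, -0.0998, 0.0785]
tcp_rot: [-180.0, 0.1, 175.6]
ft_force: [0.5, 0.4, -2.4]
width: 0.0271
grip_force: 61.0
```

Emit:
step_arm:
  rows:
    - [0, 0, 0, 0, 0, 0]
    - [0, 0, 0, 0, 0, 0]
    - [0, 0, 0, 0, 0, 0]
    - [0, 0, 0, 0, 0, 0]
  fingers: 1

```text
time: 12.52
position: [0.6201, -0.0997, 0.078]
tcp_rot: [-180.0, 0.0, 175.6]
ft_force: [0.3, 1.1, -0.2]
width: 0.0855
grip_force: 0.0
```

Run:
```python
from h import *
im=cv2.imread('pics/w3.png');c=ctrl.camera_info('wrist')
# piston blobs in pics/t3 unobstructed?
t=cv2.imread('pics/t3.png');h,s,v=[x.astype(int) for x in cv2.split(cv2.cvtColor(t,cv2.COLOR_BGR2HSV))]
for b in blobs((h>=4)&(h<16)&(s>110)&(v>40),60): print(b.sum(),cv2.boundingRect(cnt(b)))
print(ctrl.observe()['position'],ctrl.observe()['width'])
```

```text
170 (382, 260, 13, 17)
[ 0.6201427  -0.09973692  0.07799907] 0.08547368385170767
```

Emit:
step_arm:
  rows:
    - [0, 0, -0.5, 0, 0, 0]
    - [0, 0, -0.9, 0, 0, 0]
    - [0, 0, -0.9, 0, 0, 0]
    - [0, 0, -0.9, 0, 0, 0]
    - [0.8, -0.55, 0, 0, 0, 0]
    - [0.8, -0.55, 0, 0, 0, 0]
    - [0.8, -0.55, 0, 0, 0, 0]
    - [0.8, -0.6, 0, 0, 0, 0]

```text
time: 13.52
position: [0.4506, -0.2001, 0.2379]
tcp_rot: [-180.0, 0.0, 175.7]
ft_force: [0.9, -0.8, 1.5]
width: 0.0852
grip_force: 0.0
```

Emit:
step_arm:
  rows:
    - [0, 0, 0, 0, 0, 0]
    - [0, 0, 0, 0, 0, 0]

```text
time: 13.78
position: [0.4522, -0.1998, 0.2381]
tcp_rot: [-180.0, 0.1, 175.6]
ft_force: [0.2, 0.3, -0.3]
width: 0.0855
grip_force: 0.0
```

Run:
```python
from h import *
o=ctrl.observe();c=ctrl.camera_info('wrist');im=ctrl.get_image('wrist')[:,:,::-1].copy();cv2.imwrite('pics/w4.png',im)
print(o['time'],o['position'],o['tcp_rot'],o['ft_force'],-c['R'].T@c['t'])
h,s,v=[x.astype(int) for x in cv2.split(cv2.cvtColor(im,cv2.COLOR_BGR2HSV))]
for b in blobs((h>=4)&(h<16)&(s>110)&(v>30),400): print(b.sum(),cv2.boundingRect(cnt(b)))
print(proj(c,[[.4278,-.1715,.095],[.4278,-.1715,0],[.4193,-.2621,.095],[.4193,-.2621,0]]))
```

```text
13.775 [ 0.45220929 -0.19978754  0.23807063] [-1.79997094e+02  6.18807882e-02  1.75595218e+02] [ 0.20086797  0.30671542 -0.29744297] [ 0.3779592  -0.19458079  0.37252677]
1693 (190, 131, 48, 45)
1556 (287, 138, 44, 46)
2074 (354, 259, 36, 104)
[[310.69580143 165.355079  ]
 [303.26898225 151.53699744]
 [208.2802628  163.77504697]
 [225.99351185 150.32883969]]
```

View pics/w4.png

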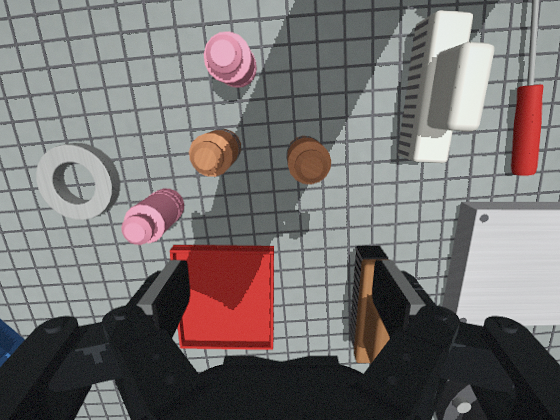

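Wrist view: P2's ball is at about (208,155) and P1's at about (312,163). The brush stands upright at (370,305), with the pink pieces at (228,55) and (145,225).

Run:
```python
from h import *
c=ctrl.camera_info('wrist');im=cv2.imread('pics/w4.png')
print(plane(c,[(312,163),(208,155)],.09)[:,:2])
h,s,v=[x.astype(int) for x in cv2.split(cv2.cvtColor(im,cv2.COLOR_BGR2HSV))]
from scipy.optimize import least_squares
t=np.linspace(0,2*np.pi,60)[:,None]
def hull(x,y):
    X=np.vstack([np.c_[x+r*np.cos(t),y+r*np.sin(t),0*t+z] for r,z in((.021,0),(.021,.072),(.015,.08),(.015,.09))])
    return X
for b in blobs((h>=4)&(h<16)&(s>110)&(v>25),1000)[:2]:
    q=cnt(b);x0,y0,w,hh=cv2.boundingRect(q);m=np.array([x0,y0,x0+w-1,y0+hh-1],float)
    def f(p):
        P=proj(c,hull(*p));return np.r_[P.min(0),P.max(0)]-m
    r=least_squares(f,[.42,-.2]);print(r.x,r.fun)
    for z in(.072,): print(' circ',cv2.minEnclosingCircle(plane(c,q,z)[:,:2].astype(np.float32)))
```

```text
[[ 0.42697817 -0.16960913]
 [ 0.41258035 -0.26224691]]
[ 0.41545341 -0.26551108] [-2.75371239 -2.36712098  3.36323033  2.21601732]
 circ ((0.41304004192352295, -0.2606687843799591), 0.024166792631149292)
[ 0.43070138 -0.17090937] [-1.05333083 -2.41374772  0.86083152  2.16277008]
 circ ((0.42725637555122375, -0.17200949788093567), 0.022861257195472717)
```

```bash
cat > w.py <<'E'
from h import *
F=[];T=[]
for _ in range(16):
    ctrl.get_image('wrist');o=ctrl.observe();F.append(o['ft_force']);T.append(o['tau'])
F=np.array(F);print('F',F.mean(0).round(2),'sd',F.std(0).round(2),'tau',np.mean(T,0).round(2));o=ctrl.observe();print(o['time'],o['position'].round(4),o['width'],o['grip_force'])
E
python3 w.py
```

```text
F [0.06 0.05 0.26] sd [0.6  0.47 0.54] tau [ -0.04 -31.65  29.14   0.    -0.     0.  ]
14.625 [ 0.4519 -0.1997  0.2378] 0.08525827775035746 0.0
```

Emit:
step_arm:
  rows:
    - [0.26, 0.27, 0, 0, 0, 0]
    - [0.26, 0.27, 0, 0, 0, 0]
    - [0, 0, 0.7, 0, 0, 0]
    - [0, 0, 0.7, 0, 0, 0]
    - [0, 0, 0.4, 0, 0, 0]
    - [0, 0, 0, 0, 0, 0]
    - [0, 0, 0, 0, 0, 0]

```text
time: 15.5
position: [0.4282, -0.1705, 0.1488]
tcp_rot: [-180.0, 0.1, 175.6]
ft_force: [-0.1, -0.3, -0.5]
width: 0.0854
grip_force: 0.0
```

Emit:
step_arm:
  rows:
    - [0, 0, 0.5, 0, 0, 0]
    - [0, 0, 0.5, 0, 0, 0]
    - [0, 0, 0.5, 0, 0, 0]
    - [0, 0, 0.4, 0, 0, 0]
    - [0, 0, 0.24, 0, 0, 0]
    - [0, 0, 0, 0, 0, 0]
    - [0, 0, 0, 0, 0, 0]

```text
time: 16.38
position: [0.429, -0.1712, 0.0418]
tcp_rot: [-180.0, 0.1, 175.6]
ft_force: [0.4, -0.2, 0.2]
width: 0.0854
grip_force: 0.0
```

Emit:
step_arm:
  rows:
    - [0, 0, 0, 0, 0, 0]
    - [0, 0, 0, 0, 0, 0]
    - [0, 0, 0, 0, 0, 0]
    - [0, 0, 0, 0, 0, 0]
    - [0, 0, 0, 0, 0, 0]
    - [0, 0, 0, 0, 0, 0]
  fingers: -1
  newtons: 80

```text
time: 17.12
position: [0.4284, -0.1707, 0.0415]
tcp_rot: [180.0, 0.0, 175.6]
ft_force: [-1.8, 1.3, 5.3]
width: 0.0404
grip_force: 80.1
```

Emit:
step_arm:
  rows:
    - [0, 0, -0.1, 0, 0, 0]
    - [0, 0, -0.3, 0, 0, 0]
    - [0, 0, -0.6, 0, 0, 0]
    - [0, 0, -0.7, 0, 0, 0]
    - [0, 0, -0.7, 0, 0, 0]
    - [0, 0, -0.4, 0, 0, 0]
    - [0, 0, 0, 0, 0, 0]
    - [0, 0, 0, 0, 0, 0]

```text
time: 18.12
position: [0.4271, -0.1702, 0.1799]
tcp_rot: [180.0, -0.1, 175.6]
ft_force: [-1.8, 0.3, -5.3]
width: 0.0405
grip_force: 81.4
```

```bash
python3 w.py
```

```text
F [-0.21 -0.16 -4.77] sd [0.49 0.55 0.48] tau [  0.   -31.33  29.81   0.     0.    -0.  ]
18.925 [ 0.4281 -0.1707  0.1809] 0.04033942349264846 81.4257001876831
```

P1 weighs about 0.50 kg, so it is light (within the band where either place is accepted) and goes on the plate.

Emit:
step_arm:
  rows:
    - [-0.15, 0.4, 0, 0, 0, 0]
    - [-0.31, 0.8, 0, 0, 0, 0]
    - [-0.31, 0.8, 0, 0, 0, 0]
    - [-0.31, 0.8, 0, 0, 0, 0]
    - [-0.31, 0.8, 0, 0, 0, 0]
    - [-0.31, 0.8, 0, 0, 0, 0]
    - [-0.26, 0.64, 0, 0, 0, 0]
    - [-0.15, 0.4, 0, 0, 0, 0]

```text
time: 19.92
position: [0.5546, 0.0938, 0.1807]
tcp_rot: [-180.0, 0.0, 175.7]
ft_force: [1.1, -0.7, -5.7]
width: 0.0404
grip_force: 82.2
```

Emit:
step_arm:
  rows:
    - [0, 0, 0, 0, 0, 0]
    - [0, 0, 0.4, 0, 0, 0]
    - [0, 0, 0.6, 0, 0, 0]
    - [0, 0, 0.5, 0, 0, 0]
    - [0, 0, 0.3, 0, 0, 0]
    - [0, 0, 0.1, 0, 0, 0]
    - [0, 0, 0, 0, 0, 0]
    - [0, 0, 0, 0, 0, 0]

```text
time: 20.92
position: [0.555, 0.0924, 0.087]
tcp_rot: [180.0, 0.1, 175.6]
ft_force: [-0.3, 0.5, -5.8]
width: 0.0409
grip_force: 82.2
```

Emit:
step_arm:
  rows:
    - [0, 0, 0.06, 0, 0, 0]
    - [0, 0, 0.06, 0, 0, 0]
    - [0, 0, 0.04, 0, 0, 0]
    - [0, 0, 0.03, 0, 0, 0]
    - [0, 0, 0.02, 0, 0, 0]
    - [0, 0, 0, 0, 0, 0]
    - [0, 0, 0, 0, 0, 0]

```text
time: 21.8
position: [0.5539, 0.0925, 0.0766]
tcp_rot: [-180.0, 0.0, 175.6]
ft_force: [-4.3, 0.3, 4.8]
width: 0.0408
grip_force: 82.8
```

Contact is felt (+4.8 N), so I release and rise.

Emit:
step_arm:
  rows:
    - [0, 0, -0.02, 0, 0, 0]
    - [0, 0, 0, 0, 0, 0]
    - [0, 0, 0, 0, 0, 0]
    - [0, 0, 0, 0, 0, 0]
    - [0, 0, 0, 0, 0, 0]
  fingers: 1

```text
time: 22.42
position: [0.5539, 0.0924, 0.0762]
tcp_rot: [180.0, -0.0, 175.6]
ft_force: [0.4, -0.2, 0.2]
width: 0.0849
grip_force: 0.0
```

Emit:
step_arm:
  rows:
    - [0, 0, -0.3, 0, 0, 0]
    - [0, 0, -0.6, 0, 0, 0]
    - [0, 0, -0.8, 0, 0, 0]
    - [0, 0, -0.8, 0, 0, 0]
    - [0, 0, -0.1, 0, 0, 0]
    - [0, 0, 0, 0, 0, 0]

```text
time: 23.18
position: [0.5543, 0.0925, 0.2072]
tcp_rot: [180.0, 0.1, 175.6]
ft_force: [-0.2, 0.4, 0.3]
width: 0.0854
grip_force: 0.0
```

Run:
```python
from h import *
o=ctrl.observe();print(o['time'],o['position'],o['tcp_rot'])
s=ctrl.get_image('scene')[:,:,::-1];cv2.imwrite('pics/s5.png',s[100:320,110:450])
```

```text
23.175 [0.55425616 0.09245793 0.20720124] [1.79990723e+02 8.83053199e-02 1.75631198e+02]
```

View pics/s5.png

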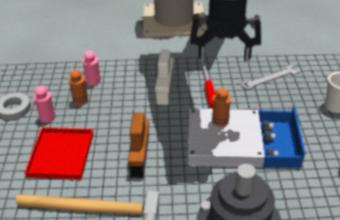

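P1 stands upright on the plate at crop (221,105), and the brush is upright at (138,140). Next is P2.

Emit:
step_arm:
  rows:
    - [0.25, -0.81, 0, 0, 0, 0]
    - [0.25, -0.81, 0, 0, 0, 0]
    - [0.25, -0.81, 0, 0, 0, 0]
    - [0.25, -0.81, 0, 0, 0, 0]
    - [0.25, -0.81, 0, 0, 0, 0]
    - [0.25, -0.81, 0, 0, 0, 0]
    - [0.25, -0.81, 0, 0, 0, 0]
    - [0.25, -0.81, 0, 0, 0, 0]

```text
time: 24.22
position: [0.4278, -0.2234, 0.2046]
tcp_rot: [179.9, -0.2, 175.6]
ft_force: [0.2, -0.5, -0.6]
width: 0.0856
grip_force: 0.0
```

Emit:
step_arm:
  rows:
    - [0.25, -0.81, 0, 0, 0, 0]
    - [0, 0, 0.5, 0, 0, 0]
    - [0, 0, 0.5, 0, 0, 0]
    - [0, 0, 0, 0, 0, 0]
    - [0, 0, 0, 0, 0, 0]

```text
time: 24.85
position: [0.4138, -0.2622, 0.1562]
tcp_rot: [180.0, -0.0, 175.6]
ft_force: [0.1, 0.2, 0.2]
width: 0.0853
grip_force: 0.0
```

Run:
```python
from h import *
o=ctrl.observe();c=ctrl.camera_info('wrist');im=ctrl.get_image('wrist')[:,:,::-1].copy();cv2.imwrite('pics/w6.png',im)
print(o['time'],o['position'],o['tcp_rot'])
h,s,v=[x.astype(int) for x in cv2.split(cv2.cvtColor(im,cv2.COLOR_BGR2HSV))]
for b in blobs((h>=4)&(h<16)&(s>110)&(v>25),500):
    print(cv2.boundingRect(cnt(b)),'circ',cv2.minEnclosingCircle(plane(c,cnt(b),.072)[:,:2].astype(np.float32)))
```

```text
24.85 [ 0.41383559 -0.26216157  0.15615393] [ 1.79967960e+02 -4.67680155e-02  1.75641497e+02]
(250, 176, 56, 69) circ ((0.41046425700187683, -0.26452863216400146), 0.026251453906297684)
(432, 380, 56, 40) circ ((0.6098645329475403, -0.10616418719291687), 0.03441478684544563)
```

Emit:
step_arm:
  rows:
    - [0, 0, 0.5, 0, 0, 0]
    - [0, 0, 0.5, 0, 0, 0]
    - [0, 0, 0.5, 0, 0, 0]
    - [0, 0, 0.5, 0, 0, 0]
    - [0, 0, 0.28, 0, 0, 0]
    - [0, 0, 0, 0, 0, 0]
    - [0, 0, 0, 0, 0, 0]

```text
time: 25.78
position: [0.4149, -0.2631, 0.0434]
tcp_rot: [-179.9, 0.1, 175.6]
ft_force: [0.7, -0.3, -0.4]
width: 0.085
grip_force: 0.0
```

Emit:
step_arm:
  rows:
    - [0, 0, 0, 0, 0, 0]
    - [0, 0, 0, 0, 0, 0]
    - [0, 0, 0, 0, 0, 0]
    - [0, 0, 0, 0, 0, 0]
    - [0, 0, 0, 0, 0, 0]
    - [0, 0, 0, 0, 0, 0]
  fingers: -1
  newtons: 80

```text
time: 26.52
position: [0.4145, -0.2635, 0.0433]
tcp_rot: [-179.9, 0.0, 175.6]
ft_force: [-2.3, -1.7, 6.2]
width: 0.0403
grip_force: 80.1
```

Emit:
step_arm:
  rows:
    - [0, 0, -0.1, 0, 0, 0]
    - [0, 0, -0.3, 0, 0, 0]
    - [0, 0, -0.6, 0, 0, 0]
    - [0, 0, -0.7, 0, 0, 0]
    - [0, 0, -0.7, 0, 0, 0]
    - [0, 0, -0.4, 0, 0, 0]
    - [0, 0, 0, 0, 0, 0]
    - [0, 0, 0, 0, 0, 0]

```text
time: 27.52
position: [0.4129, -0.2614, 0.1809]
tcp_rot: [179.9, -0.1, 175.6]
ft_force: [-0.2, 0.5, -8.7]
width: 0.0404
grip_force: 82.6
```

```bash
python3 w.py
```

```text
F [ 0.03  0.12 -8.15] sd [0.57 0.43 0.43] tau [ 0.000e+00 -3.611e+01  3.147e+01  1.000e-02 -0.000e+00  0.000e+00]
28.325 [ 0.414  -0.2624  0.1823] 0.04046981029808595 82.60957360267639
```

P2 weighs about 0.83 kg, so it is heavy and goes in the red tray.

Emit:
step_arm:
  rows:
    - [-0.35, -0.02, 0, 0, 0, 0]
    - [-0.75, -0.03, 0, 0, 0, 0]
    - [-0.9, -0.03, 0, 0, 0, 0]
    - [-0.9, -0.03, 0, 0, 0, 0]
    - [-0.7, -0.02, 0, 0, 0, 0]
    - [-0.38, -0.02, 0, 0, 0, 0]
    - [0, 0, 0, 0, 0, 0]
    - [0, 0, 0, 0, 0, 0]

```text
time: 29.32
position: [0.6116, -0.2847, 0.1816]
tcp_rot: [180.0, -0.1, 175.6]
ft_force: [-0.2, -0.0, -8.2]
width: 0.0406
grip_force: 82.5
```

Emit:
step_arm:
  rows:
    - [0, 0, 0.3, 0, 0, 0]
    - [0, 0, 0.5, 0, 0, 0]
    - [0, 0, 0.6, 0, 0, 0]
    - [0, 0, 0.6, 0, 0, 0]
    - [0, 0, 0.3, 0, 0, 0]
    - [0, 0, 0.15, 0, 0, 0]
    - [0, 0, 0, 0, 0, 0]
    - [0, 0, 0, 0, 0, 0]

```text
time: 30.32
position: [0.613, -0.2857, 0.0613]
tcp_rot: [-179.9, 0.1, 175.6]
ft_force: [-0.4, -0.6, -7.3]
width: 0.0405
grip_force: 82.4
```

Remaining drop is about 14 mm.

Emit:
step_arm:
  rows:
    - [0, 0, 0.08, 0, 0, 0]
    - [0, 0, 0.08, 0, 0, 0]
    - [0, 0, 0.06, 0, 0, 0]
    - [0, 0, 0.03, 0, 0, 0]
    - [0, 0, 0.02, 0, 0, 0]
    - [0, 0, 0, 0, 0, 0]
    - [0, 0, 0, 0, 0, 0]

```text
time: 31.2
position: [0.6117, -0.2849, 0.0473]
tcp_rot: [180.0, -0.0, 175.6]
ft_force: [-5.3, 3.0, 4.3]
width: 0.0405
grip_force: 83.5
```

Emit:
step_arm:
  rows:
    - [0, 0, -0.02, 0, 0, 0]
    - [0, 0, 0, 0, 0, 0]
    - [0, 0, 0, 0, 0, 0]
    - [0, 0, 0, 0, 0, 0]
    - [0, 0, 0, 0, 0, 0]
  fingers: 1

```text
time: 31.82
position: [0.612, -0.2852, 0.0473]
tcp_rot: [-180.0, 0.0, 175.6]
ft_force: [0.2, -1.1, -0.9]
width: 0.0855
grip_force: 0.0
```

Emit:
step_arm:
  rows:
    - [0, 0, -0.3, 0, 0, 0]
    - [0, 0, -0.6, 0, 0, 0]
    - [0, 0, -0.8, 0, 0, 0]
    - [0, 0, -0.8, 0, 0, 0]
    - [0, 0, -0.8, 0, 0, 0]
    - [0, 0, -0.4, 0, 0, 0]
    - [0, 0, 0, 0, 0, 0]
    - [0, 0, 0, 0, 0, 0]

```text
time: 32.83
position: [0.6114, -0.2848, 0.2317]
tcp_rot: [180.0, -0.1, 175.6]
ft_force: [-0.0, -0.1, -0.2]
width: 0.0853
grip_force: 0.0
```

Run:
```python
from h import *
print(ctrl.observe()['time'],ctrl.observe()['position'])
cv2.imwrite('pics/s7.png',ctrl.get_image('scene')[100:350,50:500,::-1])
```

```text
32.825 [ 0.61137078 -0.28478843  0.2316645 ]
```

View pics/s7.png

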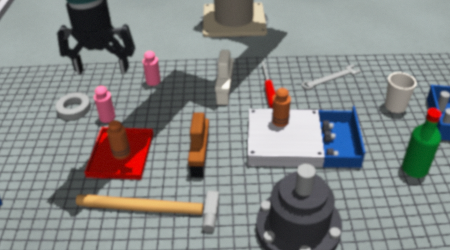

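P2 stands in the tray at (120,140) and P1 on the plate at (281,107). The bolts are in the gutter and the brush is upright, so I hand the job in.

```bash
python3 -c "
from plant import ctrl
print(ctrl.close_job())"
```

```text
the job is handed in; nothing more can be done
None
```

The job is handed in (no verdict came back): in the last picture the three bolt heads are in the gutter, the brush is upright on the bench, piston_1 (about 0.50 kg, within the either-way band) stands on the plate, and piston_2 (about 0.84 kg, solid) stands in the red tray.

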